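# Reverse the ratchet and draw up the glue press

## Task

Two pine pieces wait in the glue press, and the ratchet wrench on the press screw is still set to loosen. Flip its reversing lever over to tighten without forcing it, check the setting by swinging the handle back anticlockwise (seen from above) from where it stands to well past straight out in front of the press - it must click round freely and not back the screw off - then turn the handle clockwise, with further strokes if one is not enough, until the wood is gripped at about 1.2 N m (a pull of about 8 N at the middle of the grip), well short of bruising it. Let go of the handle and leave the other things on the bench where they are.

Things in the scene. Friction and masses are not known exactly. Their poses are not given: they have to be found in the camera images.
- press: shop-built glue press screwed to the bench: plywood base 170x250x18 mm, beech crossbeam (225 mm long, top 128 mm above the bench) on two upright M12 tie rods 170 mm apart that stand 168 mm high. Origin on the bench under the screw axis; +z up, -x the open front, y along the crossbeam
- screw: vertical press screw; origin on its axis (about which wrench and lever swing). Turning it free takes about 0.5 N m; once the foot bears on the wood the torque climbs by 0.28 to 0.39 N m per 100 N of clamping force (by friction), from free to 1.2 N m within 0.6 to 0.9 rad. A stopped, unloaded handle reads lower. The thread holds what has been tightened. Held at 6.5 to 8.9 N at the grip it is right
- spindle (a joint): how far screw and foot have gone down since the start (m): grows as the press closes, below 0 if the screw is backed off. Right-hand quick thread, 10 mm lead: clockwise from above lowers the foot 1.6 mm per rad. The foot starts 0.6 to 2.8 mm above the wood, too fine to see, so only the torque tells when it grips
- wrench (a joint): swing of the ratchet wrench about the screw axis (rad): 0 = handle straight out in front of the press (its -x), positive = clockwise from above (tightening); it stops at a tie rod at 1.36 either way and starts at +0.45 to +0.9. It stays on the screw. One way it drives the screw (after up to 0.4 rad of play), the other way it clicks over 16 teeth at 0.06 to 0.2 N m
- grip (a point): middle of the wrench's round rubber-covered grip, 26 to 28 mm thick, 86 mm long, level, 150 mm from the screw axis and 160 mm above the bench; the point's x axis points along the handle to the screw axis, z up. The steel neck towards the head is 16 to 23 mm thick; the round head is 59 mm across, its top 173 mm above the bench
- lever (a joint): reversing lever on top of the wrench head, turning on the screw axis, relative to the handle (rad): -0.42 = loosen (tab thrown clockwise from above: left, for someone at the handle's end who faces the screw), +0.42 = tighten (anticlockwise, to that person's right). A detent holds each end and snaps over past the middle; it takes about 6 N at the tab, and 20 N is forcing it
- lever_tab (a point): middle of the top of the reversing lever's upright thumb tab: dark steel, 11 mm long, 9 mm wide, standing 16 mm up, 34 mm from the screw axis on the handle's side, its top 191 mm above the bench, the lever's flat part 179 mm; the point's x axis points to the screw axis, z up. Pushed sideways, the whole wrench may first swing with it by up to 0.4 rad (the play)
- foot: round steel foot at the lower end of the screw, 48 mm across, over the upper of two stacked pine pieces (each 51x103x19 mm) on the base; origin at the centre of its underside, z up
- glue: glue bottle, 191 mm tall, standing at the left; bystander
- tape_measure: tape measure 48x82x71 mm at the front; bystander
- sanding_block: cork sanding block 83x123x34 mm at the front right; bystander
- pencil: carpenter's pencil 151 mm long lying on the front of the press's base; bystander
- plug_tub: small screw-lid tub, 62 mm wide, 64 mm tall, at the left; bystander
- spare_offcut: spare pine offcut 51x103x19 mm lying at the left; bystander

How it is judged:
By the outcome, as a careful person would: the job done as asked, in the order asked, and still so for the second after the job is handed in, with the robot touching nothing.
It also fails if it takes over 61 s, if anything falls off the work surface, if the arm or the gripper's body presses on something with over 40 N, if the wrist force passes 120 N, or if a joint passes its speed limit or range.

## Robot

A 6-joint arm with a two-finger parallel gripper is mounted at the origin on a cart in front of the work surface, level with it; the furniture and walls round the work are solid. World frame = base frame: x ahead of the robot, y to its left, z up, the work surface at z = 0. Lengths are in m, angles in degrees, forces in N, time in s.
With the tool pointing down it reaches from about 0.2 to 0.875 m from the base axis. Payload 3.4 kg.
Tool frame: the origin (TCP) lies at the very end of the fingers, on their centre line; the grasp point (between the pads) lies 19 mm behind it; z points along the fingers, y is the line along which they close (so a half turn about z gives the same grasp; the last joint's range is limited). The gripper opens to 94 mm and grips with 3 to 60 N. Pads are 16 mm wide; open, the fingers measure 119 mm over their backs; the gripper's body (75 mm by 177 mm) begins 78 mm behind the grasp point.
Start: joints at [-79.698, 15.808, 86.224, -0, 77.962, -6.933], TCP at [0.17, -0.549, 0.205] pointing down, gripper open.
Joint ranges: [-165.64, 165.64], [-43.16, 119.46], [12.63, 154.43], [-67.54, 247.53], [6.08, 155.33], [-154.97, 154.97]. Speed limits (degrees/s): [147.25, 147.25, 180, 180, 180, 180].

## Interface

Orientations are given as [roll, pitch, yaw] about the fixed x, y, z axes, in that order (R = Rz(yaw) Ry(pitch) Rx(roll)).
In Python, from plant import status, snapshot, bot gives the robot as it stands.
- The arm moves only by the tool inch_along, called after "Request:" as name(argument=value, ...) on one line, values as JSON. Schema: {"type":"object","properties":{"motion":{"type":"array","items":{"type":"object","properties":{"ax":{"type":"number"},"ay":{"type":"number"},"az":{"type":"number"},"tx":{"type":"number"},"ty":{"type":"number"},"tz":{"type":"number"},"jaw":{"type":"number"}},"additionalProperties":false,"required":["jaw"]},"minItems":1,"maxItems":12},"grip_force":{"type":"number"},"only":{"type":"string"},"quiet":{"type":"boolean"},"lines":{"type":"string"}},"required":["motion"],"additionalProperties":false}. motion is a list of rows, 1 to 12 of them, each an object with the fields ax, ay, az (a rotation vector in units of 4 degrees), tx, ty, tz (the shift in units of 25 mm), jaw (the finger opening in m); a field left out counts as zero (the opening has to be given); each row is the pose to reach, as a shift and turn from the pose commanded when the call began, along the tool's axes at that moment; what a row does not reach only later rows make up. A row lasts 1/8 s, in which the tool goes at most 0.0625 m and 10.7 degrees, less where a joint would pass 70% of its speed; a pose out of reach is approached as far as the arm can. The fingers move at their own pace and stop on an object; grip_force is the grip in N (left out, the last holds). Time passes only in rows, so rows that do not move let the fingers close. The tool returns the time, the measured TCP pose, the force, the opening and the grip force at its end. only (a regular expression) keeps the lines of the reply that match it, lines (a string "A,B") keeps lines A to B, and quiet returns only ok. Input that does not fit is refused with a message, and nothing moves.
- status.get_state(): the state, without advancing time (a new reading comes with each control period).
- snapshot(name): name is "scene" or "side" or "wrist"; returns a dict with "image" (480x640x3 uint8, blue, green, red), "K" (3x3 intrinsics, pixels), "D" ([k1, k2, p1, p2, k3] as OpenCV has them; the pictures are not rectified), "R" (3x3) and "t" (3): a world point X has camera coordinates R X + t; the wrist camera has in their place "hand_eye" (4x4, takes a point from camera to tool coordinates, whose origin is the TCP and whose axes are the flange's). Camera axes: x right, y down, z forward; pixel columns grow to the right and rows downward; lengths in m; the calibration is good to about 2 mm. A picture is of the moment at which its call begins: read the wrist's pose just before it. There is no depth.
- bot.job_done(): hands the job in; it is judged then, once.
The state is a dict: "time_s": time; "joints": joint angles; "joint_vel": joint speeds; "effort": joint torques, N m; "ee_pos": TCP position; "tool_rot": TCP orientation; "contact_force": force on the tool from outside, world axes, zero at the start; "torque": the same for the moment, N m; "gripper_width": finger opening in m; "grip_force": force on a finger pad.
Only numpy, scipy, OpenCV 4.12 (cv2) and the standard library are available. Lean on these libraries where they do the work, as an engineer would, in place of code of your own. Each camera call takes 0.05 s, during which the arm holds its last target. There are 200 camera calls.

## Working session

There is one attempt and no reset: what is moved stays moved. The work goes in short steps, Python scripts to look and compute and a tool call to move; the robot and the scene stay as the last step left them, time stands still between calls to the robot, and variables do not carry over. Pictures are saved under pics/ and viewed, at most 10 in all, crops included, and the job is handed in when it is done.

```bash
ls; mkdir -p pics
```

Run:
```python
from plant import status, snapshot, bot
import cv2
s=status.get_state(); print({k:s[k] for k in('time_s','ee_pos','tool_rot','contact_force','gripper_width')})
for n in('scene','side'):
    d=snapshot(n); cv2.imwrite(f'pics/{n}0.png',d['image']); print(n,d['K'],d['D'],d['R'],d['t'])
```

```text
pics
{'time_s': 0.0, 'ee_pos': array([ 0.17024146, -0.54863174,  0.20461218]), 'tool_rot': array([-1.79897869e+02, -1.29551899e-02,  1.72313913e+01]), 'contact_force': array([ 0.56645101,  0.47280318, -0.38023324]), 'gripper_width': 0.09436938417748761}
scene [[536.4238956    0.         303.63821685]
 [  0.         536.4238956  228.06778639]
 [  0.           0.           1.        ]] [-0.16507938  0.          0.          0.          0.        ] [[-0.78030781 -0.62538828 -0.00303737]
 [-0.27175295  0.34343711 -0.89900016]
 [ 0.56326731 -0.70067143 -0.43793777]] [0.54194606 0.18422773 1.22562997]
side [[624.77465612   0.         317.22313563]
 [  0.         624.77465612 249.24881937]
 [  0.           0.           1.        ]] [-0.14321906  0.          0.          0.          0.        ] [[ 0.84428726 -0.53557472 -0.01840472]
 [-0.24609069 -0.3569744  -0.90111523]
 [ 0.47604452  0.76532934 -0.43318889]] [-0.31271778  0.32598488  1.09374   ]
```

View pics/scene0.png

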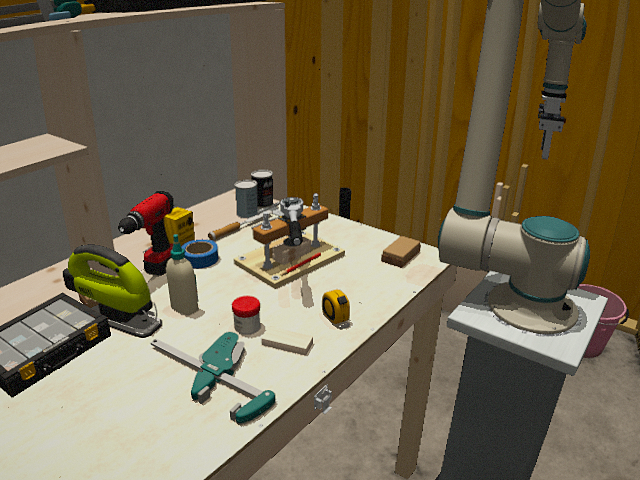

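View pics/side0.png

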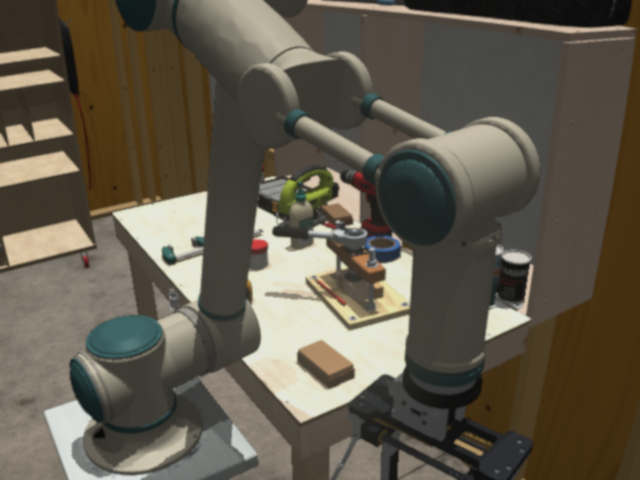

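The scene view shows the press around (290,245) with the wrench head near (291,208). In the side view the head is near (351,237) and the handle runs left to about (280,230). I'll enlarge both.

Run:
```python
import cv2,numpy as np
a=cv2.imread('pics/scene0.png')[180:290,225:355]; b=cv2.imread('pics/side0.png')[205:335,265:415]
cv2.imwrite('pics/c1.png',cv2.resize(a,None,fx=5,fy=5,interpolation=2)); cv2.imwrite('pics/c2.png',cv2.resize(b,None,fx=4.5,fy=4.5,interpolation=2))
```

```text
(no output)
```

View pics/c1.png

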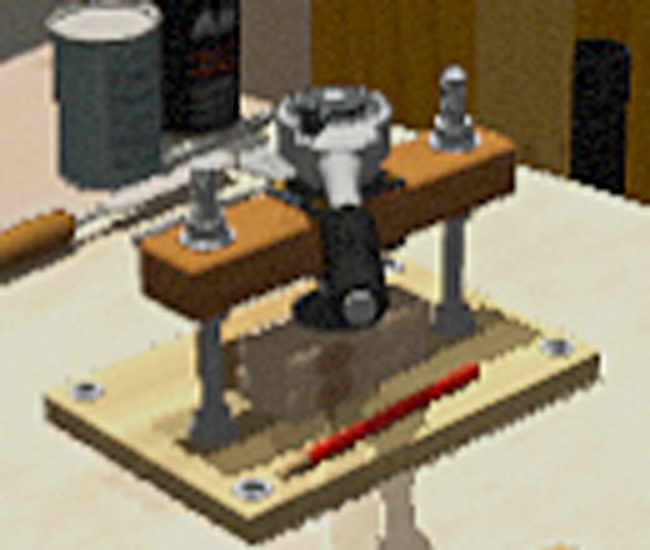

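View pics/c2.png

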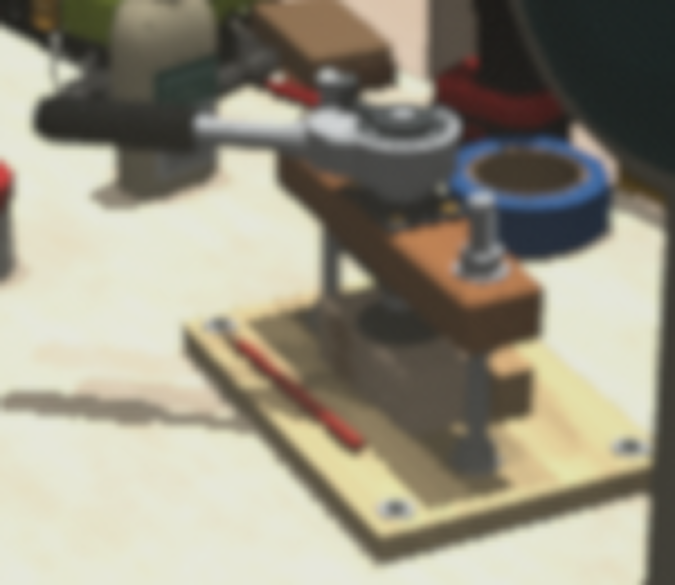

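Create h.py:
```python
import numpy as np,cv2,json
from plant import status,snapshot
def cam(n):
    d=snapshot(n); return {k:np.array(d[k]) for k in('K','D','R','t')}
def ray(c,uv):
    p=cv2.undistortPoints(np.array([[uv]],float),c['K'],c['D'])[0,0]
    return -c['R'].T@c['t'], c['R'].T@np.array([*p,1])
def onz(c,uv,z):
    o,d=ray(c,uv); return o+d*(z-o[2])/d[2]
def tri(a,b):
    A=[];B=[]
    for o,d in(a,b):
        d=d/np.linalg.norm(d);P=np.eye(3)-np.outer(d,d);A.append(P);B.append(P@o)
    return np.linalg.lstsq(np.vstack(A),np.hstack(B),rcond=None)[0]
```

Run:
```python
from h import *
np.set_printoptions(precision=4,suppress=True)
S,D=cam('scene'),cam('side')
s=lambda u,v:(225+u/5,180+v/5)
d=lambda u,v:(265+u/4.5,205+v/4.5)
for n,p,q,z in[('rodL',s(205,170),d(338,72),.168),('rodR',s(453,70),d(483,195),.168),('head',s(334,100),d(405,122),.173),('end',s(358,307),d(38,118),.16),('neckgrip',s(350,207),d(197,130),.165)]:
    print(n,tri(ray(S,p),ray(D,q)),onz(S,p,z)[:2],onz(D,q,z)[:2])
for n,p,q in[('frontLscrew',s(253,488),d(220,325)),('frontR',s(557,347),d(396,508)),('backL',s(87,390),None),('backR',None,d(629,446))]:
    print(n,onz(S,p,.02)[:2] if p else'',onz(D,q,.02)[:2] if q else '')
```

```text
rodL [0.6039 0.2624 0.1648] [0.5918 0.2727] [0.6062 0.2626]
rodR [0.5774 0.0957 0.1675] [0.5751 0.098 ] [0.5783 0.0961]
head [0.5898 0.1779 0.1738] [0.5907 0.1767] [0.5911 0.1795]
end [0.455  0.3227 0.1576] [0.4525 0.326 ] [0.4522 0.3175]
neckgrip [0.5138 0.2554 0.1624] [0.5142 0.2567] [0.5074 0.247 ]
frontLscrew [0.5428 0.2991] [0.5451 0.2903]
frontR [0.5111 0.0877] [0.5152 0.0786]
backL [0.6762 0.2794] 
backR  [0.6488 0.0599]
```

Screw axis is about (0.590, 0.179), the press front direction about 171°, and the handle about 133.5°, so wrench ≈ +0.65. Next I'll move to a hover near the head.

The rows are not in the units I measure in: shifts go in units of 25 mm and turns go in units of 4 degrees. I convert before sending: 0.59 m is 23.6, -0.62 m is -24.8, -93 degrees is -23.25.

Request:
inch_along(motion=[{"az":-23.25,"tx":23.6,"ty":-24.8,"tz":-5.2,"jaw":0.04},{"az":-23.25,"tx":23.6,"ty":-24.8,"tz":-5.2,"jaw":0.04},{"az":-23.25,"tx":23.6,"ty":-24.8,"tz":-5.2,"jaw":0.04},{"az":-23.25,"tx":23.6,"ty":-24.8,"tz":-5.2,"jaw":0.04},{"az":-23.25,"tx":23.6,"ty":-24.8,"tz":-5.2,"jaw":0.04},{"az":-23.25,"tx":23.6,"ty":-24.8,"tz":-5.2,"jaw":0.04},{"az":-23.25,"tx":23.6,"ty":-24.8,"tz":-5.2,"jaw":0.04},{"az":-23.25,"tx":23.6,"ty":-24.8,"tz":-5.2,"jaw":0.04},{"az":-23.25,"tx":23.6,"ty":-24.8,"tz":-5.2,"jaw":0.04},{"az":-23.25,"tx":23.6,"ty":-24.8,"tz":-5.2,"jaw":0.04},{"az":-23.25,"tx":23.6,"ty":-24.8,"tz":-5.2,"jaw":0.04},{"az":-23.25,"tx":23.6,"ty":-24.8,"tz":-5.2,"jaw":0.04}], grip_force=20)

```text
time_s: 1.7
ee_pos: [0.4999, 0.1173, 0.3184]
tool_rot: [180.0, 0.0, 110.3]
contact_force: [0.7, -0.8, 0.7]
gripper_width: 0.0401
grip_force: 0.0
```

Add to h.py:
```python
np.set_printoptions(precision=4,suppress=True)
from scipy.spatial.transform import Rotation as Ro
def wcam():
    s=status.get_state(); d=snapshot('wrist'); T=np.eye(4)
    T[:3,:3]=Ro.from_euler('xyz',s['tool_rot'],degrees=True).as_matrix();T[:3,3]=s['ee_pos']
    W=np.linalg.inv(T@np.array(d['hand_eye'])); return dict(K=np.array(d['K']),D=np.array(d['D']),R=W[:3,:3],t=W[:3,3]),d['image']
def to(p,yaw):
    s=status.get_state(); R=Ro.from_euler('xyz',s['tool_rot'],degrees=True)
    rv=(R.inv()*Ro.from_euler('xyz',[180,0,yaw],degrees=True)).as_rotvec(degrees=True)
    print('rv',rv,'d',R.inv().apply(np.array(p)-s['ee_pos']))
```

Run:
```python
from h import *
c,im=wcam(); cv2.imwrite('pics/w1.png',im)
np.savez('w1.npz',**c)
s=status.get_state();print(s['ee_pos'],s['tool_rot'],s['joints'])
print('cam',-c['R'].T@c['t'],c['R'][2])
for p in[(.5905,.179,.173),(.579,.211,.191),(.487,.288,.16)]:
    print(cv2.projectPoints(np.array([p]),cv2.Rodrigues(c['R'])[0],c['t'],c['K'],c['D'])[0].ravel())
```

```text
[0.5036 0.1247 0.3187] [179.5837  -0.3369 110.5524] [  5.8889   8.1512  80.5865   0.4313  90.9448 -14.6539]
cam [0.472  0.1934 0.4972] [ 0.0979 -0.2641 -0.9595]
[458.3656 183.028 ]
[470.4236 139.6848]
[384.5499  -9.5023]
```

View pics/w1.png

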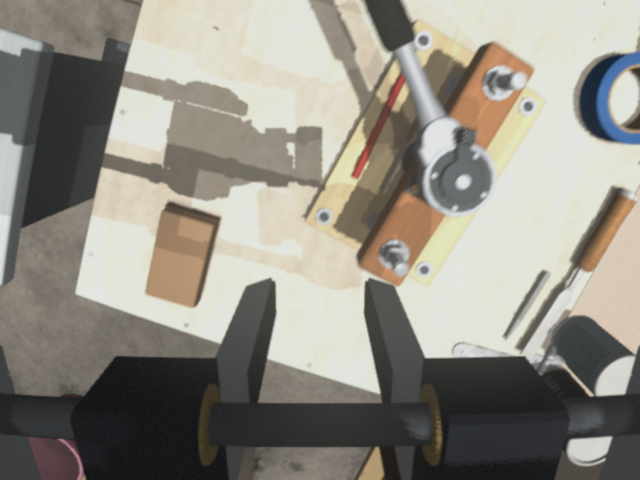

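The wrist view shows the head centre at (461,181), the dark tab at (465,135) and the handle neck meeting the rubber at (402,47). This agrees with the estimates to within a few pixels.

Run:
```python
from h import *
c=np.load('w1.npz')
h=onz(c,(461,181),.179);t=onz(c,(465,135),.189);g=onz(c,(401,47),.16);n=onz(c,(427,102),.16)
for a in(h,t,g,n): print(a, np.degrees(np.arctan2(*(a-h)[1::-1])),np.linalg.norm((a-h)[:2]))
to((.577,.2105,.25),110)
```

```text
[0.5895 0.1814 0.179 ] 0.0 0.0
[0.5746 0.2127 0.189 ] 115.44260599721503 0.03467208346397966
[0.5129 0.256  0.16  ] 135.77109374737492 0.10695111654998253
[0.5466 0.2265 0.16  ] 133.5919630164281 0.062297329309550745
rv [ 0.4147 -0.3389  0.5512] d [0.0542 0.0983 0.0697]
```

Request:
inch_along(motion=[{"tx":2.16,"ty":3.92,"tz":2.8,"jaw":0.04},{"tx":2.16,"ty":3.92,"tz":2.8,"jaw":0.04},{"tx":2.16,"ty":3.92,"tz":2.8,"jaw":0.04},{"tx":2.16,"ty":3.92,"tz":2.8,"jaw":0.04}])

```text
time_s: 2.25
ee_pos: [0.5723, 0.1994, 0.2476]
tool_rot: [-179.9, 0.0, 110.3]
contact_force: [0.5, 0.0, -0.9]
gripper_width: 0.0401
grip_force: 0.0
```

Run:
```python
from h import *
s=status.get_state();print(s['ee_pos'],s['tool_rot'],s['contact_force'])
c,im=wcam(); cv2.imwrite('pics/w2.png',im); np.savez('w2.npz',**c)
for p in[(.59,.18,.179),(.577,.2115,.191)]: print(cv2.projectPoints(np.array([p]),cv2.Rodrigues(c['R'])[0],c['t'],c['K'],c['D'])[0].ravel())
to((.5773,.2115,.183),112)
```

```text
[0.5723 0.1994 0.2476] [-179.888     0.0239  110.2579] [ 0.47    0.0192 -0.8552]
[335.5932 284.8203]
[334.6572 237.8401]
rv [-0.0045  0.0412 -1.7819] d [0.0101 0.0089 0.0657]
```

View pics/w2.png

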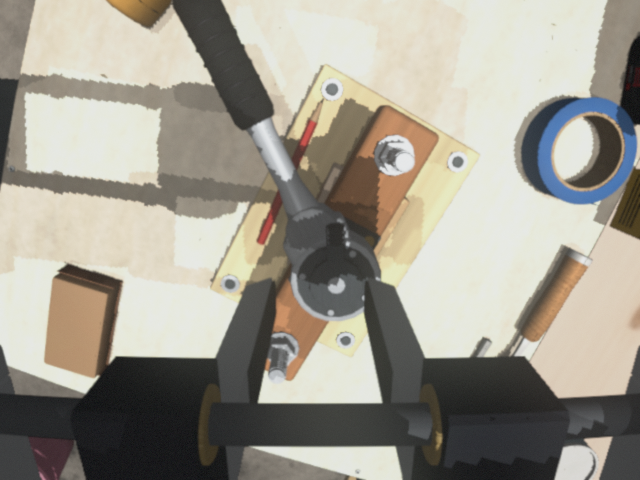

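Head centre is at (337,284) and the tab at (335,237), within 2 px of the prediction. I'll lower the open fingers to straddle the tab.

Request:
inch_along(motion=[{"az":-0.5,"tx":0.4,"ty":0.36,"tz":0.8,"jaw":0.04},{"az":-0.5,"tx":0.4,"ty":0.36,"tz":1.8,"jaw":0.04},{"az":-0.5,"tx":0.4,"ty":0.36,"tz":2.56,"jaw":0.04},{"az":-0.5,"tx":0.4,"ty":0.36,"tz":2.56,"jaw":0.04},{"az":-0.5,"tx":0.4,"ty":0.36,"tz":2.56,"jaw":0.04}])

```text
time_s: 2.92
ee_pos: [0.5783, 0.2117, 0.1862]
tool_rot: [179.8, 0.0, 112.2]
contact_force: [0.3, -0.2, -0.0]
gripper_width: 0.0395
grip_force: 0.0
```

Run:
```python
from h import *
A=np.array([.59,.18])
for a in range(112,196,8):
    t=np.radians(a); print(a,end=' ');to((*(A+.034*np.array([np.cos(t),np.sin(t)])),.184),a)
```

```text
112 rv [0.1727 0.0375 0.1794] d [ 0.0002 -0.001   0.0022]
120 rv [ 0.1698  0.0495 -7.8206] d [-0.0001 -0.0057  0.0021]
128 rv [  0.1663   0.0614 -15.8206] d [-0.0011 -0.0104  0.0021]
136 rv [  0.1623   0.0731 -23.8206] d [-0.0027 -0.0148  0.0021]
144 rv [  0.1577   0.0848 -31.8206] d [-0.0049 -0.019   0.0021]
152 rv [  0.1525   0.0963 -39.8206] d [-0.0077 -0.0229  0.0021]
160 rv [  0.1468   0.1076 -47.8206] d [-0.0109 -0.0263  0.0021]
168 rv [  0.1404   0.1189 -55.8206] d [-0.0147 -0.0292  0.0021]
176 rv [  0.1334   0.13   -63.8206] d [-0.0188 -0.0316  0.0021]
184 rv [  0.1258   0.1409 -71.8206] d [-0.0232 -0.0334  0.0021]
192 rv [  0.1175   0.1517 -79.8206] d [-0.0278 -0.0346  0.0021]
```

Converted, -0.008 m is -0.32, -0.006 m is -0.24, -8 degrees is -2.

Request:
inch_along(motion=[{"jaw":0.018},{"jaw":0.018},{"jaw":0.018},{"az":-1,"ty":-0.12,"jaw":0.018},{"az":-2,"ty":-0.24,"jaw":0.018},{"az":-3,"tx":-0.04,"ty":-0.32,"jaw":0.018}], grip_force=5)

```text
time_s: 3.68
ee_pos: [0.5715, 0.2091, 0.1841]
tool_rot: [179.9, -0.0, 124.4]
contact_force: [0.8, 1.5, -1.5]
gripper_width: 0.0179
grip_force: 1.1
```

Request:
inch_along(motion=[{"az":-1,"ty":-0.12,"jaw":0.018},{"az":-2,"ty":-0.24,"jaw":0.018},{"az":-3,"tx":-0.04,"ty":-0.32,"jaw":0.018}])

```text
time_s: 4.05
ee_pos: [0.566, 0.2046, 0.1842]
tool_rot: [179.8, 0.0, 136.4]
contact_force: [1.3, 3.5, -1.5]
gripper_width: 0.0183
grip_force: 1.9
```

Run:
```python
from h import *
A=np.array([.59,.18])
for a in range(136,200,8):
    t=np.radians(a); print(a,end=' ');to((*(A+.034*np.array([np.cos(t),np.sin(t)])),.186),a)
```

```text
136 rv [0.2454 0.0066 0.3682] d [-0.0004 -0.0011 -0.0018]
144 rv [ 0.2445  0.0237 -7.6318] d [-0.0007 -0.0058 -0.0019]
152 rv [  0.2428   0.0408 -15.6318] d [-0.0016 -0.0104 -0.0019]
160 rv [  0.2404   0.0579 -23.6318] d [-0.0032 -0.0149 -0.0019]
168 rv [  0.2371   0.075  -31.6318] d [-0.0054 -0.0191 -0.0019]
176 rv [  0.233    0.092  -39.6318] d [-0.0082 -0.023  -0.0019]
184 rv [  0.228    0.109  -47.6318] d [-0.0114 -0.0264 -0.0019]
192 rv [  0.2222   0.1259 -55.6318] d [-0.0152 -0.0293 -0.002 ]
```

Request:
inch_along(motion=[{"az":-1,"ty":-0.12,"tz":-0.04,"jaw":0.018},{"az":-2,"tx":-0.04,"ty":-0.24,"tz":-0.04,"jaw":0.018},{"az":-3,"tx":-0.04,"ty":-0.32,"tz":-0.04,"jaw":0.018}])

```text
time_s: 4.42
ee_pos: [0.5598, 0.1969, 0.185]
tool_rot: [180.0, -0.0, 148.4]
contact_force: [-0.5, -0.7, 0.3]
gripper_width: 0.0182
grip_force: 0.0
```

Request:
inch_along(motion=[{"az":-1,"ty":-0.12,"jaw":0.018},{"az":-2,"tx":-0.04,"ty":-0.24,"jaw":0.018},{"az":-3,"tx":-0.04,"ty":-0.32,"jaw":0.018}])

```text
time_s: 4.8
ee_pos: [0.5564, 0.1892, 0.185]
tool_rot: [-180.0, -0.0, 160.4]
contact_force: [0.5, -0.2, 0.3]
gripper_width: 0.0177
grip_force: 0.0
```

Run:
```python
from h import *
A=np.array([.59,.18])
for a in range(160,208,8):
    t=np.radians(a); print(a,end=' ');to((*(A+.034*np.array([np.cos(t),np.sin(t)])),.186),a)
c,im=wcam(); cv2.imwrite('pics/w3.png',im)
```

```text
160 rv [-0.0088 -0.0006  0.3718] d [-0.0007  0.0028 -0.001 ]
168 rv [-0.0087 -0.0012 -7.6282] d [-0.001  -0.0019 -0.001 ]
176 rv [ -0.0087  -0.0018 -15.6282] d [-0.002  -0.0066 -0.001 ]
184 rv [ -0.0085  -0.0024 -23.6282] d [-0.0036 -0.011  -0.001 ]
192 rv [ -0.0084  -0.003  -31.6282] d [-0.0058 -0.0152 -0.001 ]
200 rv [ -0.0082  -0.0036 -39.6282] d [-0.0085 -0.0191 -0.001 ]
```

View pics/w3.png

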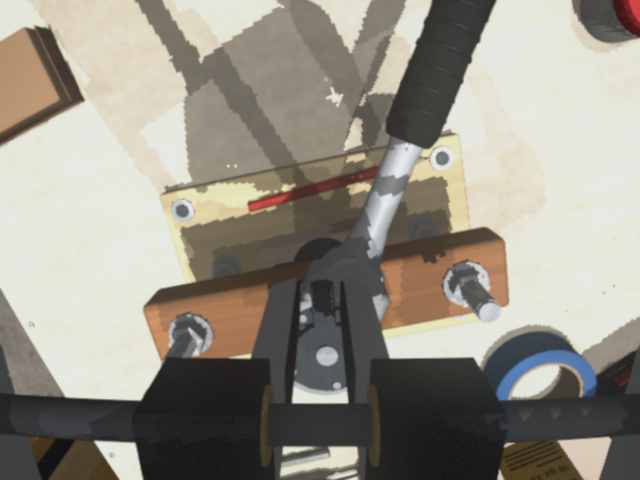

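The tab at (322,293) is between the fingers and the push force has vanished, so it snapped over. The handle (rubber starts at (402,145)) is now clockwise of the tab. I'll put numbers on the angles, then lift.

Run:
```python
from h import *
c,_=wcam()
A=np.array([.59,.18,0]);
for n,uv,z in[('head',(327,356),.179),('tab',(322,290),.191),('rub',(401,145),.16),('grip',(440,72),.165)]:
    a=onz(c,uv,z);v=a-A;print(n,a,np.degrees(np.arctan2(v[1],v[0])),np.hypot(v[0],v[1]))
```

```text
head [0.5904 0.1797 0.179 ] -32.85888292960639 0.0005072721310235396
tab [0.5513 0.1909 0.191 ] 164.29649721074878 0.0401602472879242
rub [0.5075 0.2458 0.16  ] 141.4305345979106 0.10546095357200407
grip [0.4819 0.2708 0.165 ] 139.9592536061853 0.1411940805619288
```

Request:
inch_along(motion=[{"tz":-0.8,"jaw":0.018},{"tz":-2,"jaw":0.05},{"tz":-2,"jaw":0.05}])

```text
time_s: 5.28
ee_pos: [0.558, 0.1897, 0.2373]
tool_rot: [179.8, 0.2, 160.2]
contact_force: [-0.8, -0.3, 0.6]
gripper_width: 0.0344
grip_force: 0.0
```

Run:
```python
from h import *
c,im=wcam();cv2.imwrite('pics/w4.png',im);np.savez('w4.npz',**c)
```

```text
(no output)
```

View pics/w4.png

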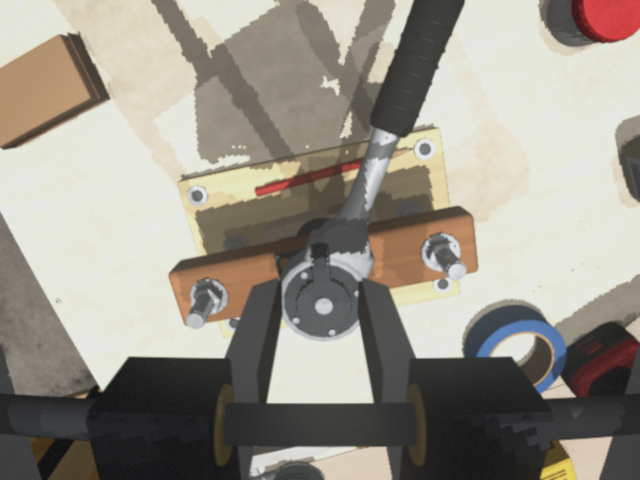

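Handle ≈140.5° (wrench ≈ +0.53) and tab ≈165°, so the lever is at +0.42, tighten. Next is the handle.

Run:
```python
from h import *
S,D=cam('scene'),cam('side')
print('glue',onz(S,(184,310),0),onz(S,(177,240),.185),onz(D,(302,243),0))
c=np.load('w4.npz');A=np.array([.59,.18,0])
for uv in[(393,132),(415,70),(434,18)]:
    a=onz(c,uv,.165);v=a-A;print(a,np.degrees(np.arctan2(v[1],v[0])),np.hypot(v[0],v[1]))
t=np.radians(140.5)
to((.59+.15*np.cos(t),.18+.15*np.sin(t),.141),140.5)
```

```text
glue [0.6346 0.5159 0.    ] [0.6258 0.5172 0.185 ] [0.6469 0.5176 0.    ]
[0.5079 0.2516 0.165 ] 138.89128368641806 0.10896380193193912
[0.4796 0.2735 0.165 ] 139.7390866934804 0.1446927278336447
[0.4568 0.2915 0.165 ] 140.0509847503048 0.17369870673967558
rv [-0.0768 -0.0784 19.7131] d [0.1057 0.0537 0.093 ]
```

Converted, 0.105 m is 4.2, 0.093 m is 3.72, 20 degrees is 5.

Request:
inch_along(motion=[{"az":2.5,"tx":2,"ty":1.04,"jaw":0.06},{"az":5,"tx":4.2,"ty":2.16,"jaw":0.06},{"az":5,"tx":4.2,"ty":2.16,"jaw":0.06},{"az":5,"tx":4.2,"ty":2.16,"tz":1.6,"jaw":0.06},{"az":5,"tx":4.2,"ty":2.16,"tz":3.2,"jaw":0.06},{"az":5,"tx":4.2,"ty":2.16,"tz":3.72,"jaw":0.06},{"az":5,"tx":4.2,"ty":2.16,"tz":3.72,"jaw":0.033},{"az":5,"tx":4.2,"ty":2.16,"tz":3.72,"jaw":0.033},{"az":5,"tx":4.2,"ty":2.16,"tz":3.72,"jaw":0.033}], grip_force=20)

```text
time_s: 6.55
ee_pos: [0.477, 0.2759, 0.1435]
tool_rot: [179.9, 0.1, 140.2]
contact_force: [0.3, -0.1, 0.2]
gripper_width: 0.0347
grip_force: 0.0
```

Run:
```python
from h import *
A=np.array([.59,.18])
for a in range(140,244,10):
    t=np.radians(a); print(a,end=' ');to((*(A+.15*np.array([np.cos(t),np.sin(t)])),.141),a)
```

```text
140 rv [0.1413 0.0801 0.2302] d [ 0.0018 -0.0008  0.0025]
150 rv [ 0.1339  0.0922 -9.7698] d [-0.0004 -0.0268  0.0024]
160 rv [  0.1259   0.1039 -19.7698] d [-0.0071 -0.0521  0.0024]
170 rv [  0.1171   0.1152 -29.7698] d [-0.018  -0.0759  0.0023]
180 rv [  0.1075   0.1261 -39.7698] d [-0.0329 -0.0973  0.0023]
190 rv [  0.0972   0.1365 -49.7698] d [-0.0513 -0.1159  0.0023]
200 rv [  0.0862   0.1466 -59.7698] d [-0.0727 -0.131   0.0023]
210 rv [  0.0743   0.1561 -69.7698] d [-0.0963 -0.1421  0.0023]
220 rv [  0.0616   0.1652 -79.7698] d [-0.1216 -0.149   0.0023]
230 rv [  0.048    0.1738 -89.7698] d [-0.1476 -0.1514  0.0023]
240 rv [  0.0336   0.1818 -99.7698] d [-0.1737 -0.1492  0.0024]
```

Converted, -0.052 m is -2.08, -0.04 m is -1.6, -10 degrees is -2.5.

Request:
inch_along(motion=[{"az":-1.25,"ty":-0.52,"tz":0.08,"jaw":0.033},{"az":-2.5,"tx":-0.04,"ty":-1.08,"tz":0.08,"jaw":0.033},{"az":-3.75,"tx":-0.12,"ty":-1.6,"tz":0.08,"jaw":0.033},{"az":-5,"tx":-0.28,"ty":-2.08,"tz":0.08,"jaw":0.033}])

```text
time_s: 7.05
ee_pos: [0.4485, 0.2312, 0.1412]
tool_rot: [179.9, 0.1, 160.4]
contact_force: [0.3, 0.1, -0.2]
gripper_width: 0.0331
grip_force: 0.2
```

Run:
```python
from h import *
A=np.array([.59,.18])
for a in range(160,244,10):
    t=np.radians(a); print(a,end=' ');to((*(A+.15*np.array([np.cos(t),np.sin(t)])),.141),a)
```

```text
160 rv [0.0998 0.1119 0.4197] d [-0.0005  0.0003  0.0002]
170 rv [ 0.0898  0.1203 -9.5803] d [-0.0026 -0.0258  0.0002]
180 rv [  0.0792   0.1281 -19.5803] d [-0.0092 -0.0511  0.0002]
190 rv [  0.0682   0.1354 -29.5803] d [-0.02   -0.0749  0.0001]
200 rv [  0.0566   0.1421 -39.5803] d [-0.0349 -0.0964  0.0001]
210 rv [  0.0445   0.1482 -49.5803] d [-0.0532 -0.115   0.0001]
220 rv [  0.0319   0.1536 -59.5802] d [-0.0745 -0.1302  0.0001]
230 rv [  0.0187   0.1585 -69.5802] d [-0.0982 -0.1414  0.0002]
240 rv [  0.0049   0.1626 -79.5802] d [-0.1234 -0.1483  0.0002]
```

Request:
inch_along(motion=[{"az":-2.5,"tx":-0.12,"ty":-1.04,"jaw":0.033},{"az":-5,"tx":-0.36,"ty":-2.04,"jaw":0.033},{"az":-7.5,"tx":-0.8,"ty":-3,"jaw":0.033},{"az":-10,"tx":-1.4,"ty":-3.84,"jaw":0.033},{"az":-12.5,"tx":-2.12,"ty":-4.6,"jaw":0.033},{"az":-15,"tx":-3,"ty":-5.2,"jaw":0.033},{"az":-17.5,"tx":-3.92,"ty":-5.64,"jaw":0.033},{"az":-18.5,"tx":-4.32,"ty":-5.76,"jaw":0.033},{"az":-18.5,"tx":-4.32,"ty":-5.76,"jaw":0.033}])

```text
time_s: 8.18
ee_pos: [0.502, 0.0586, 0.1408]
tool_rot: [-179.9, 0.1, -125.9]
contact_force: [0.6, 0.8, 0.1]
gripper_width: 0.033
grip_force: 0.0
```

Run:
```python
from h import *
A=np.array([.59,.18])
for a in range(234,100,-10):
    t=np.radians(a); print(a,end=' ');to((*(A+.15*np.array([np.cos(t),np.sin(t)])),.141),a)
print(status.get_state()['joints'])
c,im=wcam(); cv2.imwrite('pics/w5.png',im)
```

```text
234 rv [-0.093   0.0562  0.1306] d [ 0.0001  0.0001 -0.0002]
224 rv [-0.0879  0.0642 10.1306] d [-0.0023  0.0262 -0.0002]
214 rv [-0.0822  0.0719 20.1306] d [-0.0091  0.0514 -0.0002]
204 rv [-0.0761  0.0793 30.1306] d [-0.0202  0.0751 -0.0003]
194 rv [-0.0696  0.0864 40.1306] d [-0.0353  0.0965 -0.0003]
184 rv [-0.0625  0.0932 50.1306] d [-0.0538  0.1149 -0.0003]
174 rv [-0.0549  0.0997 60.1306] d [-0.0752  0.1299 -0.0003]
164 rv [-0.0468  0.1059 70.1306] d [-0.099   0.1409 -0.0003]
154 rv [-0.0381  0.1117 80.1306] d [-0.1242  0.1476 -0.0003]
144 rv [-0.0289  0.1172 90.1306] d [-0.1503  0.1498 -0.0003]
134 rv [ -0.019    0.1224 100.1305] d [-0.1763  0.1475 -0.0002]
124 rv [ -0.0085   0.1271 110.1305] d [-0.2016  0.1406 -0.0002]
114 rv [  0.0027   0.1314 120.1305] d [-0.2252  0.1295 -0.0001]
104 rv [  0.0146   0.1353 130.1305] d [-0.2466  0.1145 -0.0001]
[  -1.2279   12.477   100.5729   -0.0073   66.8416 -145.3556]
```

View pics/w5.png

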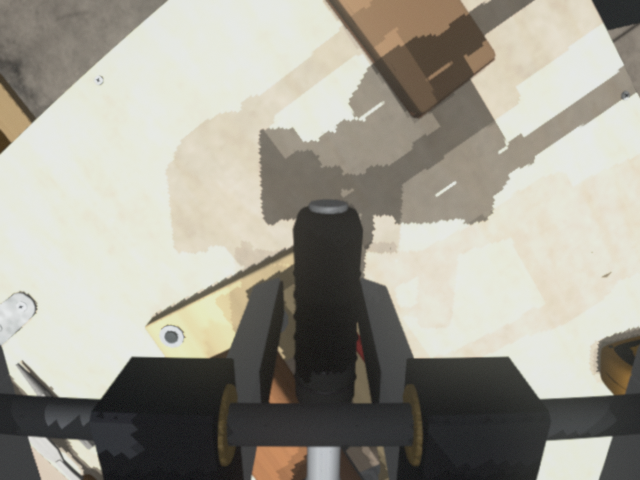

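The grip sits between the fingers around (330,300), so the handle followed freely (under 1 N) to about 234° (wrench ≈ −1.1). Now the clockwise stroke.

Add to h.py:
```python
def rep(n=3):
    A=np.array([.59,.18]);s=status.get_state();r=s['ee_pos'][:2]-A;L=np.hypot(*r);u=r/L
    a=np.degrees(np.arctan2(u[1],u[0]))%360;f=s['contact_force']
    print('phi',a,'wrench',np.radians(171-a),'r',L,'Ftan(acw+)',f[0]*-u[1]+f[1]*u[0],'Frad',f[:2]@u,'Fz',f[2],'tq',s['torque'])
    for k in range(1,n+1):
        for b in (a-10*k,):
            t=np.radians(b);print(round(b,1),end=' ');to((*(A+.15*np.array([np.cos(t),np.sin(t)])),.141),b)
```

```text
(no output)
```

Request:
inch_along(motion=[{"az":1.25,"tx":-0.04,"ty":0.52,"jaw":0.033},{"az":2.5,"tx":-0.08,"ty":1.04,"jaw":0.033},{"az":5,"tx":-0.36,"ty":2.04,"jaw":0.033},{"az":6.25,"tx":-0.56,"ty":2.52,"jaw":0.033},{"az":7.5,"tx":-0.8,"ty":3,"jaw":0.033}])

```text
time_s: 8.85
ee_pos: [0.452, 0.1189, 0.1405]
tool_rot: [-179.8, 0.1, -155.9]
contact_force: [2.4, -2.9, -2.0]
gripper_width: 0.0329
grip_force: 1.8
```

```bash
python3 -c "from h import *;rep()"
```

```text
phi 203.8922796013946 wrench -0.5740785775309036 r 0.15097765956805123 Ftan(acw+) 3.6342157207513623 Frad -1.0180307927311307 Fz -1.9522383667417245 tq [-0.3897 -0.5163  0.0529]
193.9 rv [-0.1745  0.1005 10.201 ] d [-0.0033  0.026  -0.0006]
183.9 rv [-0.1657  0.1158 20.201 ] d [-0.0102  0.0513 -0.0007]
173.9 rv [-0.156   0.1306 30.201 ] d [-0.0213  0.0749 -0.0007]
```

Converted, 0.026 m is 1.04, 0.013 m is 0.52, 10 degrees is 2.5.

Request:
inch_along(motion=[{"az":1.25,"tx":-0.04,"ty":0.52,"jaw":0.033},{"az":2.5,"tx":-0.12,"ty":1.04,"jaw":0.033}])

```text
time_s: 9.1
ee_pos: [0.4433, 0.1435, 0.1403]
tool_rot: [-179.8, 0.0, -165.9]
contact_force: [0.6, -3.9, -2.6]
gripper_width: 0.0327
grip_force: 1.8
```

```bash
python3 -c "from h import *;rep(0)"
```

```text
phi 193.97985626831118 wrench -0.4010741535170876 r 0.15116071862652564 Ftan(acw+) 3.9577718267915096 Frad 0.41684446429286814 Fz -2.5990754673622405 tq [-0.5024 -0.3343  0.0781]
```

Request:
inch_along(motion=[{"az":1.25,"tx":-0.04,"ty":0.52,"jaw":0.033},{"az":2.5,"tx":-0.12,"ty":1.04,"jaw":0.033}])

```text
time_s: 9.35
ee_pos: [0.4391, 0.1692, 0.14]
tool_rot: [-179.8, -0.1, -175.9]
contact_force: [0.3, -4.3, -2.4]
gripper_width: 0.033
grip_force: 1.8
```

```bash
python3 -c "from h import *;rep(0)"
```

```text
phi 184.0786176204622 wrench -0.22826493908641168 r 0.1513314632263562 Ftan(acw+) 4.268700877507431 Frad -0.030502328182180072 Fz -2.378204926636141 tq [-0.5635 -0.2067  0.0132]
```

Request:
inch_along(motion=[{"az":1.25,"tx":-0.04,"ty":0.52,"jaw":0.033},{"az":2.5,"tx":-0.12,"ty":1.04,"jaw":0.033}])

```text
time_s: 9.6
ee_pos: [0.4393, 0.1952, 0.1397]
tool_rot: [-179.8, -0.1, 174.1]
contact_force: [-0.5, -3.6, -1.7]
gripper_width: 0.0329
grip_force: 2.0
```

```bash
python3 -c "from h import *;rep(2)"
```

```text
phi 174.2307812148243 wrench -0.05638776961026635 r 0.1514729161817307 Ftan(acw+) 3.628933077857528 Frad 0.13415876084213185 Fz -1.680584684241747 tq [-0.5884 -0.0091 -0.0412]
164.2 rv [-0.2331 -0.1153  9.8632] d [-0.0037  0.0261 -0.0014]
154.2 rv [-0.2432 -0.0949 19.8632] d [-0.0104  0.0513 -0.0015]
```

Request:
inch_along(motion=[{"az":1.25,"tx":-0.04,"ty":0.52,"tz":-0.04,"jaw":0.033},{"az":2.5,"tx":-0.16,"ty":1.04,"tz":-0.04,"jaw":0.033}])

```text
time_s: 9.85
ee_pos: [0.4443, 0.2202, 0.1403]
tool_rot: [-179.6, -0.3, 164.1]
contact_force: [-5.1, -4.0, -1.5]
gripper_width: 0.0331
grip_force: 2.7
```

```bash
python3 -c "from h import *;rep(0)"
```

```text
phi 164.5944032446162 wrench 0.11179875393651333 r 0.1511498054921214 Ftan(acw+) 5.203057044217209 Frad 3.8630775342985664 Fz -1.471088166308442 tq [-0.7806  0.6428 -0.0038]
```

Request:
inch_along(motion=[{"az":1.25,"tx":-0.04,"ty":0.52,"jaw":0.033},{"az":2.5,"tx":-0.12,"ty":1.04,"jaw":0.033}])

```text
time_s: 10.1
ee_pos: [0.453, 0.2439, 0.14]
tool_rot: [-179.5, -0.3, 154.1]
contact_force: [-5.5, -5.1, -0.7]
gripper_width: 0.0331
grip_force: 3.3
```

```bash
python3 -c "from h import *;rep(0)"
```

```text
phi 154.98482834748148 wrench 0.27951747560850937 r 0.1512149306772805 Ftan(acw+) 6.959361511631135 Frad 2.7957152053884347 Fz -0.7171262642263901 tq [-0.8811  0.8509 -0.003 ]
```

Request:
inch_along(motion=[{"az":1.25,"tx":-0.04,"ty":0.52,"jaw":0.033},{"az":2.5,"tx":-0.12,"ty":1.04,"jaw":0.033}])

```text
time_s: 10.35
ee_pos: [0.4656, 0.266, 0.1397]
tool_rot: [-179.3, -0.4, 144.1]
contact_force: [-8.1, -4.5, -0.0]
gripper_width: 0.0332
grip_force: 3.9
```

```bash
python3 -c "from h import *;rep(2)"
```

```text
phi 145.3466822935963 wrench 0.44773485803690455 r 0.15122418401440138 Ftan(acw+) 8.36604353722943 Frad 4.119360493308576 Fz -0.006475267129441235 tq [-0.7617  1.2684 -0.0602]
135.3 rv [-0.6968 -0.3081  8.7267] d [-0.0029  0.0261 -0.0016]
125.3 rv [-0.7236 -0.247  18.7265] d [-0.0091  0.0515 -0.0019]
```

The torque has climbed from about 0.55 to about 1.2 N m (≈8.3 N tangential, ≈1.20 N m including the wrist moment). I'll stop here, ease back to unload, open and lift away.

Converted, -0.005 m is -0.2, -2 degrees is -0.5.

Request:
inch_along(motion=[{"az":-0.5,"ty":-0.2,"jaw":0.04},{"az":-0.5,"ty":-0.2,"jaw":0.06},{"az":-0.5,"ty":-0.2,"jaw":0.06},{"az":-0.5,"ty":-0.2,"jaw":0.06}])

```text
time_s: 10.85
ee_pos: [0.4696, 0.2643, 0.1416]
tool_rot: [179.9, 0.1, 146.2]
contact_force: [-0.9, 0.3, 0.0]
gripper_width: 0.0597
grip_force: 0.0
```

```bash
python3 -c "from h import *;rep(0)"
```

```text
phi 145.02721521314805 wrench 0.45331061044246007 r 0.14698531079353921 Ftan(acw+) 0.28543312895011513 Frad 0.9167838467260643 Fz 0.01485160773139772 tq [-0.0105 -0.1011  0.0074]
```

Request:
inch_along(motion=[{"az":-0.5,"tz":-0.8,"jaw":0.06},{"az":-0.5,"tz":-2.4,"jaw":0.06},{"az":-0.5,"tz":-4.8,"jaw":0.06},{"az":-0.5,"tz":-6.4,"jaw":0.06},{"az":-0.5,"tz":-6.4,"jaw":0.06}])

```text
time_s: 11.48
ee_pos: [0.471, 0.2647, 0.305]
tool_rot: [179.6, 0.3, 148.2]
contact_force: [-0.5, 0.0, -0.9]
gripper_width: 0.0602
grip_force: 0.0
```

Run:
```python
from h import *
rep(0);c,im=wcam(); cv2.imwrite('pics/w6.png',im)
```

```text
phi 144.53649940779854 wrench 0.46187521693738465 r 0.14607134092197155 Ftan(acw+) 0.2642755665455808 Frad 0.38791773550811326 Fz -0.8701737860237776 tq [-0.0074 -0.1392 -0.0099]
```

View pics/w6.png

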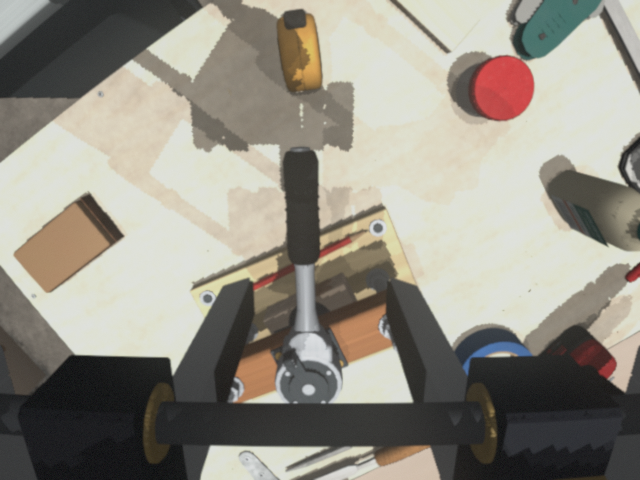

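The handle is released, the lever tab at (290,350) is still on the tighten side, and the pencil and other items are undisturbed. I'm handing in the job.

```bash
python3 -c "
from plant import bot
print(bot.job_done())"
```

```text
the job is handed in; nothing more can be done
None
```

I flipped the lever to tighten, swung the handle back freely (under 1 N) well past straight out, then tightened in one stroke to about 1.2 N m (about 8.3 N at the grip), let go with the other items undisturbed, and handed the job in at about 11.5 s.

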